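# Spot-mark a microscope bracket blank with an automatic centre punch

## Task

Take the automatic centre punch from its stand, set its point in the small pit where the two scribed lines cross on the L-shaped bracket blank, and press it straight down, upright, until its hidden spring snaps; stop as soon as you feel the snap and do not drive the punch on against its hard stop (never push on the blank with more than 22 N). Then put the punch back upright in its stand, fully home on its collar, and let go. Leave the blank lying where it is on its steel block and leave everything else on the bench alone.

Things in the scene. Friction and masses are not known exactly. Their poses are not given: they have to be found in the camera images.
- punch_grip (a point): centre of the centre punch's round knurled steel grip, on its axis, z up the punch. Grip 16 mm in diameter, from 26 mm below this point to 28 mm above; over it a cap 19 mm wide, top 40 mm above this point. Under the grip a collar 32 mm wide, 6 mm thick, its top 26 mm below this point: fingertips set on the collar push without slipping. Sleeve's lower end (nose) 72 mm below this point
- punch_nose (a point): nose: centre of the lower end of the punch's 18 mm wide sleeve, 40 mm below the collar's underside; z up the punch. The nib sticks out of it: a 6 mm steel rod tapering to a blunt 2.4 mm point. How far is set by a screw, differs every time and is not reported: the point is 10 to 26 mm below the nose
- plunger (a point): hidden spring plunger inside the punch that carries the nib, on the axis, at rest 50 mm above the nose; it rises with the nib. Pressed in: starts at about 6 N, climbs to about 14 N at 2 mm, then the spring snaps and the force falls, past 8.5 N at 5 mm (this counts as snapped) to about 4 N at 7 mm; hard stop at 7.5 mm, where the force shoots up. Let off, it comes back
- spot (a point): drill spot on the blank's top face, at the face's level: centre of the small round pit (8 mm wide at the top with sloping sides, 5 mm wide below, 2.5 mm deep) where two scribed lines cross. z up; x points along the long leg, away from the drilled hole
- blank: loose flat L-shaped metal bracket blank, 6 mm thick, about 0.27 kg, on the steel block: long leg 110 x 40 mm along x, short leg 40 mm wide reaching 35 mm further to +y at the -x end. 12 mm through hole (not the spot) at x = -35 mm, spot at x = +35 mm. Origin on the underside, at mid-length and mid-width of the long leg
- block: fixed dark steel bench block 130 x 100 x 25 mm on the bench, carrying the blank; origin at the centre of its underside
- stand_mouth (a point): centre of the hole's mouth in the top of the punch stand, a fixed black block 70 x 70 x 70 mm; z up. Hole 21 mm in diameter with a 3 mm chamfer, right through; the punch stands in it by its sleeve, the collar's underside on the block's top (nose 40 mm below this point)
- objective: bystander: brass microscope objective, 26 mm wide, 42 mm tall, standing on the bench; origin at the centre of its underside
- driver: bystander: lying screwdriver, 150 mm long; origin under its middle
- jar: bystander: amber glass jar, 60 mm wide, 75 mm tall; origin at the centre of its underside
- dish: bystander: clear closed culture dish, 90 mm wide, 15 mm tall; origin at the centre of its underside
- slide_box: bystander: closed grey slide box 90 x 190 x 35 mm; origin at the centre of its underside
- beaker: bystander: glass beaker, 70 mm wide, 85 mm tall; origin at the centre of its underside
- tray: bystander: white divided tray of small fittings, 140 x 100 x 30 mm; origin at the centre of its underside
- punch: the centre punch itself, a loose upright round steel tool of about 0.24 kg; origin at its nose, the same point and axes as punch_nose
Not all that is in view belongs to the job. Leave any yellow look-alike of the punch alone. There is more than one size of the blank; the one meant has the size given above.

How it is judged:
By the outcome, as a careful person would: the job done as asked, in the order asked, and still so for the second after the job is handed in, with the robot touching nothing.
It also fails if it takes over 54 s, if anything falls off the work surface, if the arm or the gripper's body presses on something with over 40 N, if the wrist force passes 120 N, or if a joint passes its speed limit or range.

## Robot

A 6-joint arm with a two-finger parallel gripper is mounted at the origin on the work surface. World frame = base frame: x ahead of the robot, y to its left, z up, the work surface at z = 0. Lengths are in mm, angles in degrees, forces in N, time in s.
With the tool pointing down it reaches from about 325 to 925 mm from the base axis. Payload 3.1 kg.
Tool frame: the origin (TCP) lies at the very end of the fingers, on their centre line; the grasp point (between the pads) lies grasp_offset behind it (grasp_offset is the distance from the TCP to the grasp point, in mm); z points along the fingers, x is the direction in which the jaws open and shut, and the axes are right-handed (so a half turn about z gives the same grasp; the last joint's range is limited). The gripper opens to 85 mm and grips with 20 to 120 N. Pads are 22 mm wide; open, the fingers measure 114 mm over their backs; the gripper's body (76 mm by 85 mm) begins 54 mm behind the grasp point. The pads swing forward as they close: fully open they stand 13 mm farther back than shut.
Start: joints at [-79.939, 12.427, 92.441, -0, 75.132, -6.429], TCP at [177.423, -599.3, 231.3] pointing down, gripper open.
Joint ranges: [-157.48, 157.48], [-44.54, 120.13], [17.64, 146.25], [-64.5, 244.5], [7.68, 150.69], [-147.95, 147.95]. Speed limits (degrees/s): [159.86, 159.86, 180, 180, 180, 180].

## Interface

Orientations are given as [roll, pitch, yaw] about the fixed x, y, z axes, in that order (R = Rz(yaw) Ry(pitch) Rx(roll)).
In Python, from station import * gives the robot as it stands. Calls block until the motion is done:
- goto(position, orientation): joint-space move of the TCP to a pose.
- move_l(position, attitude=None, speed=150): straight line of the TCP; attitude=None keeps the orientation; speed is the mean speed in mm/s.
- move_j(angles): joint-space move.
- grip(opening, squeeze=None): finger opening in mm; squeeze is the grip in N (None keeps the last); returns when the fingers have stopped.
- wait(seconds).
- solve_ik(position, orientation): joint angles nearest the present ones, or None.
- get_obs(): the state.
- get_image(name): name is "scene" or "top" or "wrist"; returns the picture (384x512x3 uint8, red, green, blue); there is no depth.
- get_calibration(name): a dict with "fx", "fy", "cx", "cy" (pixels), "R" (3x3) and "t" (3): a world point X has camera coordinates R X + t; the wrist camera has in their place "mount" (4x4, takes a point from camera to tool coordinates, whose origin is the TCP and whose axes are the tool frame's). Camera axes: x right, y down, z forward; pixel columns grow to the right and rows downward; lengths in mm; the calibration is good to about 2 mm. The wrist camera is an equidistant fisheye: a pixel r from the principal point sees the ray r / f radians off the axis. A picture is of the moment at which its call begins: read the wrist's pose just before it. get_calibration takes no time and is no camera call.
A pose or a line that the arm cannot do raises Unreachable and nothing moves.
- sign_off(): hands the job in, once; it reports no verdict.
Trained networks look in the newest picture that a camera, given by its name, has taken for a name from the list of things; names that differ only in an ending like _2 or _b are one class to them, and where a whole thing is asked for, a point or a joint stands for the part that bears it (a point fixed in the world has none). Each returns a list of dicts, best first, with "score" (0 to 1); they miss things now and then, are a little off and sometimes report something else, mostly with a low value. They report only what shows in the picture. A call takes as long as a camera call. They do not tell look-alikes from the thing itself.
- spot_in(name, camera): "extent" ([centre column, centre row, width, height] in pixels, round what is visible of it).
- regions_of(name, camera): "region" (384x512 bool, what is visible of it) and "extent" ([centre column, centre row, width, height] in pixels, round what is visible of it).
The state is a dict: "t": time; "joint_pos": joint angles; "qvel": joint speeds; "effort": joint torques, N m; "tcp_pos": TCP position; "ee_rot": TCP orientation; "wrist_force": force on the tool from outside, world axes, zero at the start; "moment": the same for the moment, N m; "grip_width": finger opening in mm.
Only numpy, scipy, OpenCV 4.12 (cv2) and the standard library are available. Lean on these libraries where they do the work, as an engineer would, in place of code of your own. Each camera call takes 0.05 s, during which the arm holds its last target.

## Working session

There is one attempt and no reset: what is moved stays moved. The work goes in short steps, each a Python script; the robot and the scene stay as the last script left them, time stands still between calls to the robot, and variables do not carry over. Pictures are saved under pics/ and viewed, and the job is handed in when it is done.

```bash
ls; mkdir -p pics; python3 - <<'E'
from station import *
import cv2
o=get_obs();print(o)
for n in("scene","top","wrist"):
    im=get_image(n);cv2.imwrite(f"pics/{n}0.png",im[:,:,::-1]);print(n,get_calibration(n))
    for k in("punch","punch_grip","blank","spot","stand_mouth","block"):
        try:print(k,[(round(d["score"],2),[round(float(v)) for v in d["extent"]]) for d in spot_in(k,n)])
        except Exception as e:print(k,e)
E
```

```text
pics
{'t': 0.0, 'joint_pos': array([-7.99388451e+01,  1.24776685e+01,  9.25292391e+01,  3.99426266e-05,
        7.51329257e+01, -6.42892566e+00]), 'qvel': array([-0.04237728,  0.03499568, -0.01954789,  0.01406955, -0.05265463,
        0.0054006 ]), 'effort': array([-7.94247753e-04, -3.96851027e+01, -3.03850901e+01, -2.17561587e-04,
        9.63474886e-03,  1.22140446e-05]), 'tcp_pos': array([ 177.27856085, -598.46941997,  229.95149483]), 'ee_rot': array([-1.79984304e+02,  1.38949603e-01, -7.35099107e+01]), 'wrist_force': array([ 0.11411065, -0.88756901,  0.33614337]), 'moment': array([-0.0229795, -0.0408332, -0.0359491]), 'grip_width': 85.32208629460388}
scene {'fx': 361.5448028972529, 'fy': 361.5448028972529, 'cx': 260.16788027968744, 'cy': 189.66189234266363, 'R': array([[ 0.85714168,  0.51502688, -0.00744687],
       [ 0.37144562, -0.62807118, -0.68377974],
       [-0.35684212,  0.58333001, -0.72965047]]), 't': array([-448.52484223, -124.59453069, 1333.59945005])}
punch [(0.7, [270, 135, 30, 7]), (0.67, [251, 164, 31, 12]), (0.24, [205, 268, 59, 40])]
punch_grip [(0.7, [303, 149, 
[... 867 characters left out ...]
, [339, 207, 26, 44]), (0.69, [332, 253, 24, 29]), (0.65, [337, 200, 46, 47])]
stand_mouth [(0.84, [176, 188, 40, 39])]
block [(0.55, [336, 201, 43, 49])]
wrist {'fx': 297.3186396354542, 'fy': 297.3186396354542, 'cx': 253.57235796012475, 'cy': 190.140773222136, 'mount': array([[ 9.99999378e-01,  7.83899328e-04,  7.93219975e-04,
         8.15024661e-02],
       [-9.94246675e-04,  9.48847947e-01,  3.15731823e-01,
        -8.14929404e+01],
       [-5.05143181e-04, -3.15732415e-01,  9.48848137e-01,
        -1.43100617e+02],
       [ 0.00000000e+00,  0.00000000e+00,  0.00000000e+00,
         1.00000000e+00]])}
punch []
punch_grip []
blank []
spot [(0.83, [39, 15, 31, 29])]
stand_mouth []
block []
```

View pics/scene0.png

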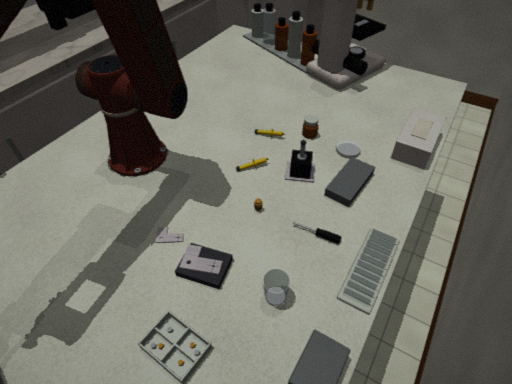

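View pics/top0.png

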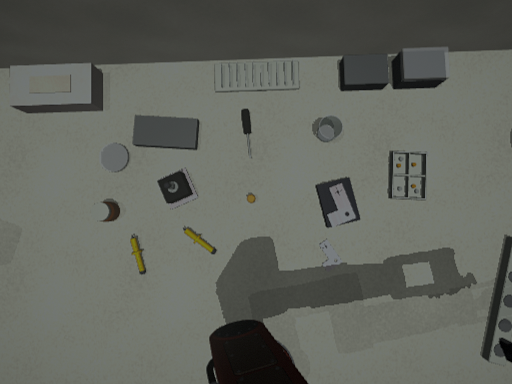

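```bash
python3 - <<'E'
import cv2
a=cv2.imread("pics/top0.png")[140:300,110:390]
cv2.imwrite("pics/top0z.png",cv2.resize(a,None,fx=2.8,fy=2.8,interpolation=cv2.INTER_CUBIC))
E
python3 -c "
import station;print([n for n in dir(station) if n[0]!='_'])"
```

```text
['Unreachable', 'get_calibration', 'get_image', 'get_obs', 'goto', 'grasp_offset', 'grip', 'move_j', 'move_l', 'regions_of', 'sign_off', 'solve_ik', 'spot_in', 'wait']
```

View pics/top0z.png

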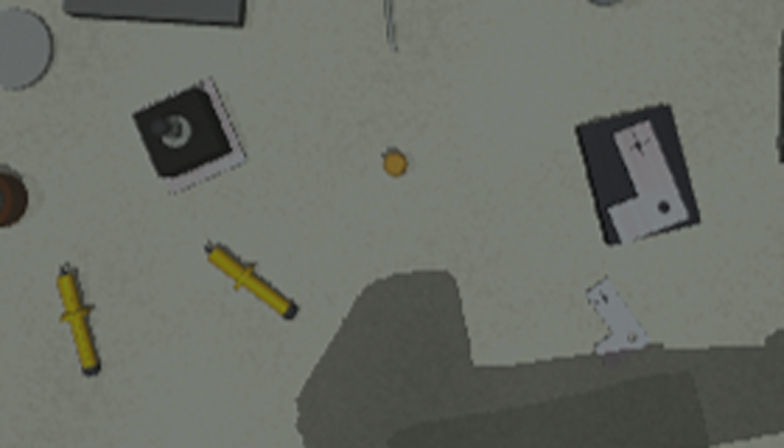

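```bash
cat > h.py <<'E'
from station import *
import numpy as np, cv2
from scipy.spatial.transform import Rotation as Rot
def ray_fixed(n,uv):
    c=get_calibration(n);d=np.array([(uv[0]-c["cx"])/c["fx"],(uv[1]-c["cy"])/c["fy"],1.])
    R=np.array(c["R"]);t=np.array(c["t"]);return -R.T@t,R.T@d
def T_tool(o):
    return Rot.from_euler("xyz",o["ee_rot"],degrees=True).as_matrix(),np.array(o["tcp_pos"])
def ray_wrist(o,uv):
    c=get_calibration("wrist");M=np.array(c["mount"]).copy()
    if abs(M[:3,3]).max()<1: M[:3,3]*=1000
    du,dv=(uv[0]-c["cx"])/c["fx"],(uv[1]-c["cy"])/c["fy"];r=np.hypot(du,dv)+1e-12
    d=np.array([np.sin(r)*du/r,np.sin(r)*dv/r,np.cos(r)])
    R,p=T_tool(o);return R@M[:3,3]+p,R@M[:3,:3]@d
def proj_wrist(o,X):
    c=get_calibration("wrist");M=np.array(c["mount"]).copy()
    if abs(M[:3,3]).max()<1: M[:3,3]*=1000
    R,p=T_tool(o);x=M[:3,:3].T@(R.T@(np.asarray(X)-p)-M[:3,3])
    r=np.hypot(x[0],x[1]);th=np.arctan2(r,x[2]);return np.array([c["cx"]+c["fx"]*th*x[0]/r,c["cy"]+c["fy"]*th*x[1]/r])
def atz(ray,z):
    o,d=ray;return o+d*(z-o[2])/d[2]
def snap(n,name):
    o=get_obs();im=get_image(n);cv2.imwrite(f"pics/{name}.png",im[:,:,::-1]);return o,im
def crop(name,box,k):
    a=cv2.imread(f"pics/{name}.png");x0,y0,x1,y1=box
    cv2.imwrite(f"pics/{name}_z.png",cv2.resize(a[y0:y1,x0:x1],None,fx=k,fy=k,interpolation=cv2.INTER_CUBIC))
E
python3 - <<'E'
from h import *
print(grasp_offset, get_calibration("wrist")["mount"][:3,3])
z=lambda u,v:(110+u/2.8,140+v/2.8)
sp=atz(ray_fixed("top",z(638,145)),31);ho=atz(ray_fixed("top",z(664,207)),31)
st=[atz(ray_fixed("top",z(*p)),70) for p in[(133,116),(208,84),(231,151),(159,178)]]
print("spot",sp,"hole",ho,np.linalg.norm(sp-ho),"axis yaw",np.degrees(np.arctan2(*(sp-ho)[[1,0]])))
print("stand",np.mean(st,0),[np.linalg.norm(st[i]-st[i-1]) for i in range(4)],np.degrees(np.arctan2(*(st[1]-st[0])[[1,0]])))
print("grip",atz(ray_fixed("scene",(303,149)),102))
print("decoys",atz(ray_fixed("top",(200,240)),0),atz(ray_fixed("top",(137,252)),0),"jar",atz(ray_fixed("top",(110,210)),40),"obj",atz(ray_fixed("top",(251,198)),30))
for yaw in range(-180,181,30):
    for p in((sp,120),(st[0],200)):
        q=solve_ik([p[0][0],p[0][1],p[1]],[180,0,yaw]);print(yaw,None if q is None else np.round(q),end=" ")
    print()
E
```

```text
18.700000000000003 [ 8.14677192e-02 -8.14929443e+01 -1.43100618e+02]
spot [ 522.74676738 -249.02640925   31.        ] hole [ 457.22644602 -273.13286304   31.        ] 69.81427952141071 axis yaw 20.19974535562687
stand [548.10068717 220.47518235  70.        ] [np.float64(69.0884027401691), np.float64(83.21665723953379), np.float64(72.75962451006195), np.float64(78.15666335938342)] -68.56412116939285
grip [550.95892439 230.79688968 102.        ]
decoys [391.27332848 164.68006863   0.        ] [360.57164996 356.36415079   0.        ] jar [489.13178673 421.22258044  40.        ] obj [512.2471321    6.29650393  30.        ]
-180 [-32.  14. 104.   0.  63. 148.] -180 None 
-150 [-32.  14. 104.   0.  63. 118.] -150 None 
-120 [-32.  14. 104.  -0.  63.  88.] -120 [ 19.  14.  94.   0.  72. 139.] 
-90 [-32.  14. 104.  -0.  63.  58.] -90 [ 19.  14.  94.   0.  72. 109.] 
-60 [-32.  14. 104.  -0.  63.  28.] -60 [19. 14. 94. -0. 72. 79.] 
-30 [-32.  14. 104.  -0.  63.  -2.] -30 [19. 14. 94. -0. 72. 49.] 
0 [-32.  14. 104.  -0.  63. -32.] 0 [19. 14. 94. -0. 72. 19.] 
30 [-32.  14. 104.  -0.  63. -62.] 30 [ 19.  14.  94.  -0.  72. -11.] 
60 [-32.  14. 104.  -0.  63. -92.] 60 [ 19.  14.  94.  -0.  72. -41.] 
90 [ -32.   14.  104.    0.   63. -122.] 90 [ 19.  14.  94.  -0.  72. -71.] 
120 None 120 [  19.   14.   94.    0.   72. -101.] 
150 None 150 [  19.   14.   94.    0.   72. -131.] 
180 [-32.  14. 104.   0.  63. 148.] 180 None
```

```bash
python3 - <<'E'
from h import *
goto([522.7,-249,150],[180,0,-30])
o,im=snap("wrist","w1");print(o["t"],o["tcp_pos"],o["ee_rot"],o["wrist_force"])
print("pred spot",proj_wrist(o,[522.7,-249,31]))
goto([549,222,240],[180,0,-30])
o,im=snap("wrist","w2");print(o["t"],o["tcp_pos"],o["ee_rot"],o["wrist_force"])
np.save("o2.npy",o,allow_pickle=True)
print("pred mouth",proj_wrist(o,[549,222,70]))
E
```

```text
2.8583 [ 522.62348693 -250.10731533  150.36369911] [ 1.79974090e+02 -4.64937754e-02 -3.00728510e+01] [ 0.34663321 -0.14172914  0.7560687 ]
pred spot [252.42960975 182.80211851]
4.6583 [549.19215457 220.90960664 239.60075131] [ 1.79951590e+02  6.21598076e-03 -3.00762779e+01] [-0.11500562 -0.18851024  1.44772621]
pred mouth [252.50347745 169.32266893]
```

View pics/w1.png

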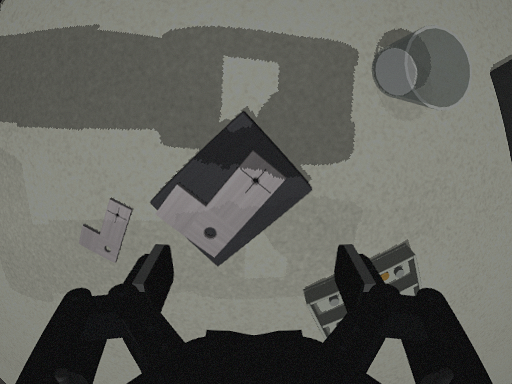

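View pics/w2.png

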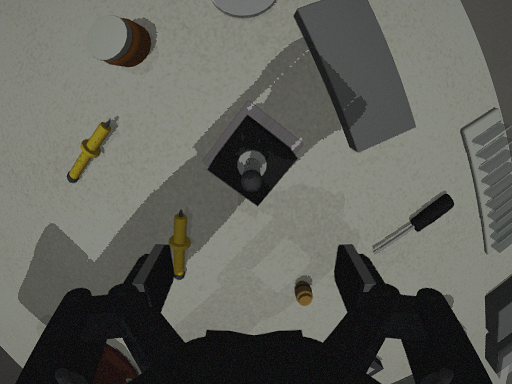

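```bash
python3 - <<'E'
from h import *
crop("w1",(195,130,315,220),6);crop("w2",(190,100,310,220),5)
E
```

```text
(no output)
```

View pics/w1_z.png

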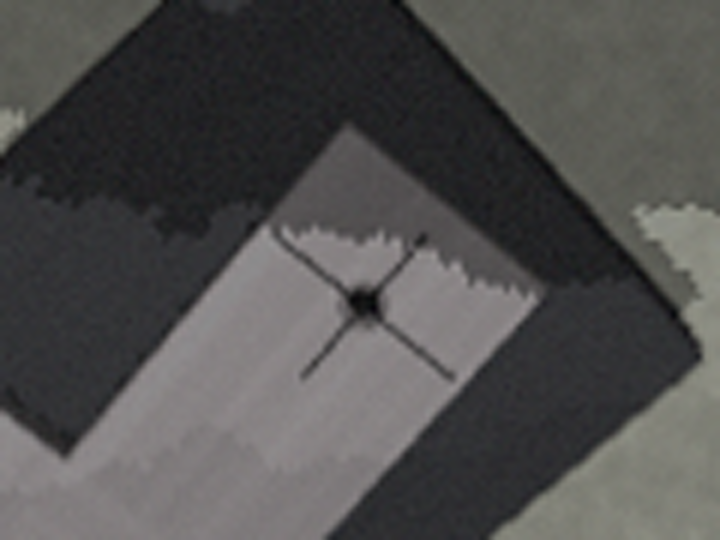

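View pics/w2_z.png

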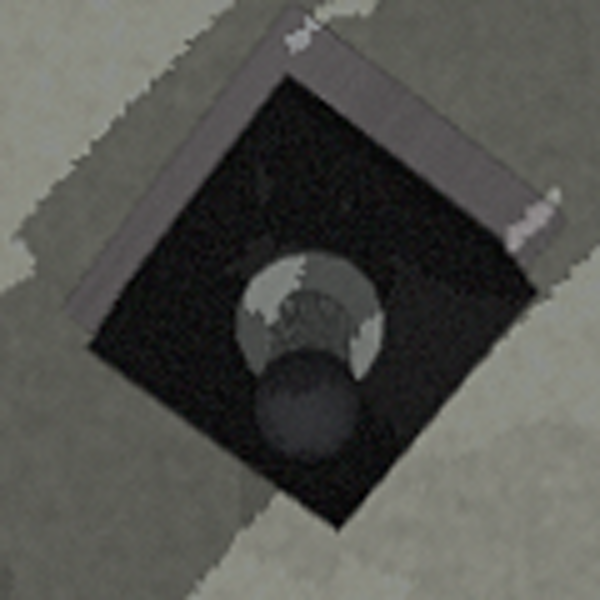

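```bash
python3 - <<'E'
from h import *
o1=dict(tcp_pos=[522.62348693,-250.10731533,150.36369911],ee_rot=[179.97409,-.0464937754,-30.072851])
o2=dict(tcp_pos=[549.19215457,220.90960664,239.60075131],ee_rot=[179.95159,.00621598,-30.0762779])
print("spot",atz(ray_wrist(o1,(255.2,180.1)),31))
print("collar",atz(ray_wrist(o2,(251.6,165.0)),76),"cap",atz(ray_wrist(o2,(251.0,180.6)),142))
c=[atz(ray_wrist(o2,(190+a/5-.4,100+b/5-.4)),70) for a,b in((288,75),(537,292),(338,528),(92,347))]
print(np.mean(c,0),np.round([c[0]-c[2],c[1]-c[3]],1))
print("hole w",atz(ray_wrist(o1,(210,232.5)),31))
E
```

```text
spot [ 526.21095277 -248.02521227   31.        ]
collar [551.33847795 227.90560179  76.        ] cap [552.4974768  230.05159515 142.        ]
[552.69800005 228.7806754   70.        ] [[ 41.2  92.8   0. ]
 [ 89.9 -37.8   0. ]]
hole w [ 460.50621782 -272.42105455   31.        ]
```

```bash
python3 - <<'E'
from h import *
X,Y=552.,228.8
grip(42,30)
move_l([X,Y,160],speed=150)
snap("wrist","w3")
move_l([X,Y,95],speed=100)
o,_=snap("wrist","w4");print(o["t"],o["tcp_pos"],o["wrist_force"],o["grip_width"])
print(proj_wrist(o,o["tcp_pos"]))
crop("w4",(130,130,380,330),3.2)
E
```

```text
6.7417 [552.54961609 228.93898133  95.48640671] [-0.71477491  0.57495077 -0.12234747] 41.863705153969114
[252.70150217 248.19158551]
```

View pics/w4_z.png

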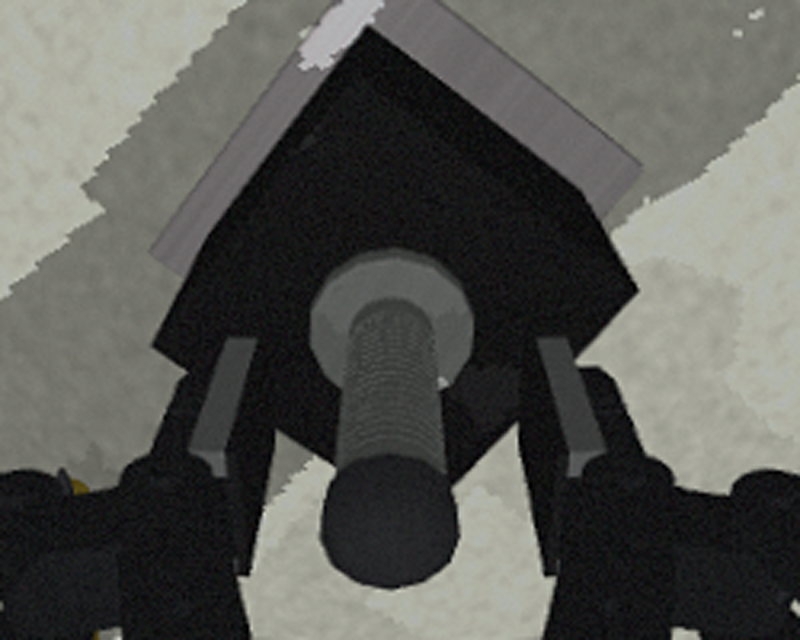

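View pics/w3.png

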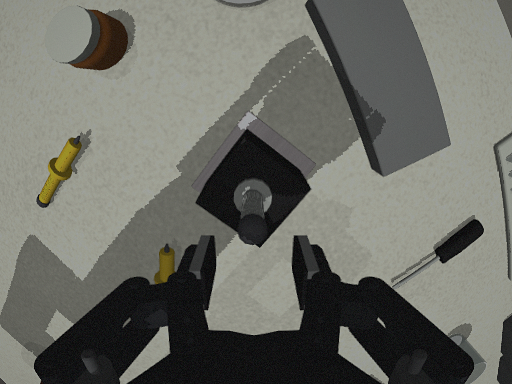

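```bash
python3 - <<'E'
from h import *
o=get_obs()
print(proj_wrist(o,[552,228.8,76]),proj_wrist(o,[552,228.8,142]),proj_wrist(o,o["tcp_pos"]-np.array([0,0,19.5])))
print("collar",atz(ray_wrist(o,(130+392/3.2-.4,130+325/3.2-.4)),76),"cap",atz(ray_wrist(o,(130+390/3.2-.4,130+522/3.2-.4)),142))
E
```

```text
[251.78820878 233.0843263 ] [251.14107702 302.9854262 ] [252.74863894 232.46684068]
collar [552.82379295 229.84293333  76.        ] cap [554.91691309 233.54393909 142.        ]
```

```bash
python3 - <<'E'
from h import *
X,Y=552.,228.8
move_l([X,Y,83],speed=80)
grip(24,30)
f0=get_obs()["wrist_force"];print(f0)
z=81
while z>72:
    move_l([X,Y,z],speed=20);o=get_obs();f=o["wrist_force"]-f0
    print(round(o["t"],2),z,np.round(o["tcp_pos"],2),np.round(f,2))
    if f[2]>2: break
    z-=0.7
snap("wrist","w5")
E
```

```text
[ 0.28848849 -0.30065675 -0.3377425 ]
7.66 81 [551.82 228.76  80.83] [ 0.15 -0.13 -0.62]
7.91 80.3 [551.93 228.77  80.22] [0.24 0.21 1.03]
8.16 79.6 [551.94 228.78  79.53] [-0.49  0.31  0.38]
8.41 78.89999999999999 [551.94 228.79  78.82] [-0.35  0.15  0.7 ]
8.66 78.19999999999999 [551.96 228.77  78.14] [-0.29  0.45  0.97]
8.91 77.49999999999999 [551.92 228.77  77.43] [-0.53  0.73 -0.37]
9.16 76.79999999999998 [551.94 228.8   76.74] [-0.51  0.46 -0.01]
9.41 76.09999999999998 [551.99 228.8   76.08] [-0.44 -0.09 -0.17]
9.66 75.39999999999998 [552.04 228.82  76.  ] [-2.45 -0.26  5.54]
```

```bash
python3 - <<'E'
from h import *
X,Y=552.,228.8
move_l([X,Y,76.5],speed=20)
grip(0,70)
o=get_obs();print(o["t"],o["tcp_pos"],o["wrist_force"],o["moment"],o["grip_width"])
snap("wrist","w6")
move_l([X,Y,90],speed=60)
o=get_obs();print(o["t"],o["tcp_pos"],o["wrist_force"],o["moment"],o["grip_width"])
move_l([X,Y,165],speed=150)
o,_=snap("wrist","w7");print(o["t"],o["tcp_pos"],o["ee_rot"],o["wrist_force"],o["moment"],o["grip_width"])
E
```

```text
10.2 [552.19551024 228.87908674  76.54912688] [-0.23919922 -0.37925389  1.13649843] [ 0.01359237  0.0347412  -0.04301373] 14.267765217044975
10.625 [552.05953232 228.78880387  90.34890582] [-0.09344717 -0.99277056 -2.03199244] [0.02045955 0.00153902 0.00597839] 14.164386578071168
11.275 [551.31862459 228.58539132 164.24584534] [ 1.79944231e+02  5.42686369e-02 -3.00043094e+01] [-0.84114648 -0.27232991 -3.12660922] [ 0.0481158  -0.00487799  0.02258454] 14.414070459968446
```

View pics/w7.png

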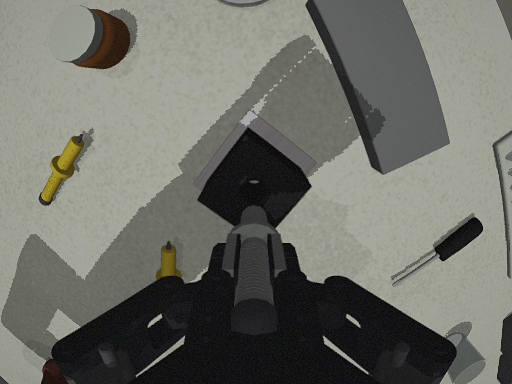

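```bash
python3 - <<'E'
from h import *
goto([526.2,-248,135],[180,0,-30])
move_l([526.2,-248,118],speed=60)
wait(0.1)
o,_=snap("wrist","w8");print(o["t"],o["tcp_pos"],o["ee_rot"],o["wrist_force"],o["grip_width"])
np.save("o8.npy",o,allow_pickle=True)
crop("w8",(190,150,320,260),6)
snap("scene","s8");crop("s8",(140,180,270,290),6)
print(proj_wrist(o,[526.2,-248,31]))
p=o["tcp_pos"]
for dz in(46,56,64,72):print(dz,proj_wrist(o,p-[0,0,dz]))
E
```

```text
13.6 [ 526.29428835 -247.94528177  117.91705828] [-1.79999389e+02  2.70852633e-04 -2.99924011e+01] [-0.23582964 -0.51410691 -2.79330433] 14.712933967172924
[252.93056108 195.70158199]
46 [252.88488423 215.30224462]
56 [252.91572706 209.84170711]
64 [252.93863316 205.80030001]
72 [252.96011646 202.02064056]
```

View pics/w8_z.png

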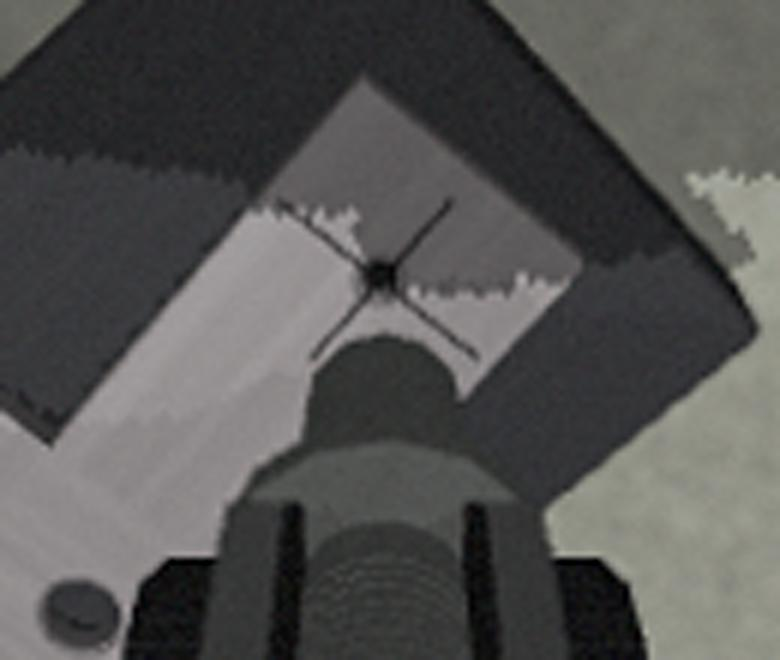

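View pics/s8_z.png

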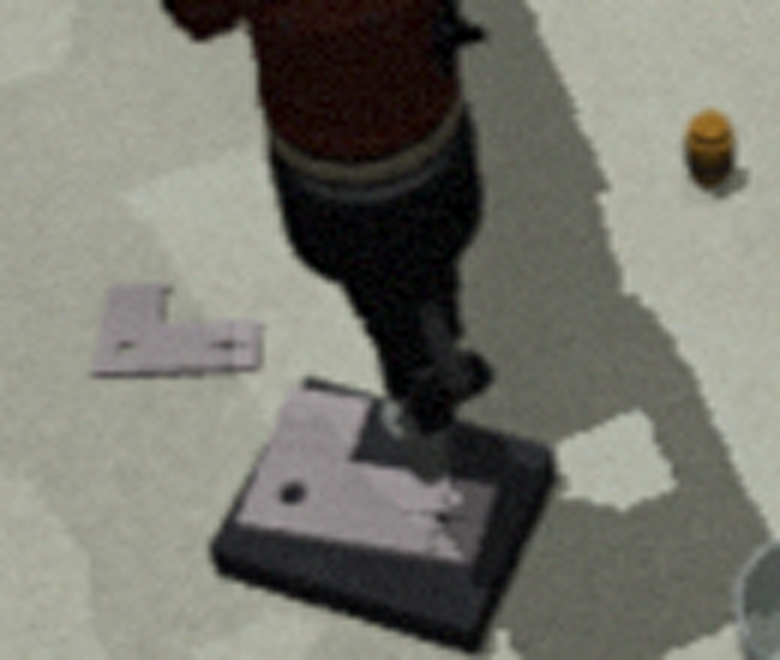

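```bash
python3 - <<'E'
from h import *
o=np.load("o8.npy",allow_pickle=True).item()
R,p=T_tool(o);a=np.linspace(0,2*np.pi,361)
def circ(dz,r,dx,dy):
    return np.array([proj_wrist(o,p+R@np.array([dx+r*np.cos(t),dy+r*np.sin(t),dz])) for t in a])
for nm,dz,r in(("nose",46,9),("collarbot",6,16),("collartop",0,16)):
    for dy in(0,1,2):
        c=circ(dz,r,0,dy);print(nm,dy,"toprow z",np.round(((c[:,1].min()-150+.4)*6),1),"cols z",np.round((c[:,0].min()-190+.4)*6,1),np.round((c[:,0].max()-190+.4)*6,1))
im=cv2.imread("pics/w8.png").astype(int)
for c in(248,251,253,255,258):print(c,im[190:240,c].sum(1))
print([ (r,im[r,230:280].sum(1)) for r in (222,)])
E
```

```text
nose 0 toprow z 321.3 cols z 301.7 457.8
nose 1 toprow z 329.5 cols z 301.8 457.6
nose 2 toprow z 337.7 cols z 301.9 457.5
collarbot 0 toprow z 406.3 cols z 210.2 547.4
collarbot 1 toprow z 416.3 cols z 210.6 547.0
collarbot 2 toprow z 426.2 cols z 211.1 546.6
collartop 0 toprow z 433.6 cols z 204.5 552.8
collartop 1 toprow z 443.8 cols z 205.0 552.3Traceback (most recent call last):
  File "<stdin>", line 8, in <module>
  File "<stdin>", line 5, in circ
  File "h.py", line 16, in proj_wrist
    c=get_calibration("wrist");M=np.array(c["mount"]).copy()
ValueError: time passes only in moves, steps and waits
```

```bash
python3 - <<'E'
s=open("h.py").read()
s=s.replace('from scipy','_C={}\ndef cal(n):\n    if n not in _C:_C[n]=get_calibration(n)\n    return _C[n]\nfrom scipy',1)
h,t=s.split("from scipy",1);s=h+"from scipy"+t.replace("get_calibration(","cal(")
open("h.py","w").write(s)
E
python3 - <<'E'
from h import *
im=cv2.imread("pics/w8.png").astype(int)
for c in(248,253,258):print(c,im[196:250,c].sum(1))
print(im[215,235:275].sum(1))
crop("w6",(190,160,320,270),6)
crop("w8",(215,190,295,250),9.5)
E
```

```text
248 [392 404 428 457 421 296 207 336 450 465 393 158 146 152 154 161 151 157
 157 151 151 141 143 148 160 159 148 166 195 241 251 248 253 249 246 250
 242 250 240 236 244 212 161 155 162 161 158 183 155 152 216 159 162 157]
253 [ 55  66 179 302 348 408 450 432 418 315 131 152 152 156 151 156 152 152
 153 147 153 151 157 163 156 148 156 196 249 262 239 239 246 244 238 238
 245 240 243 252 243 175 150 149 152 146 180 186 153 179 148 175 150 142]
258 [263 330 454 416 286 299 441 428 420 404 300 142 152 155 151 155 153 155
 148 156 156 154 154 154 158 149 141 165 225 254 251 243 253 252 245 242
 248 243 244 250 257 207 160 167 150 157 153 202 149 176 152 161 173 159]
[416 418 414 415 422 429 323 169 148 147 150 154 149 151 153 151 148 153
 147 153 147 150 154 156 152 147 148 153 154 148 137 294 394 257 146 152
 165 162 168 155]
```

View pics/w8_z.png

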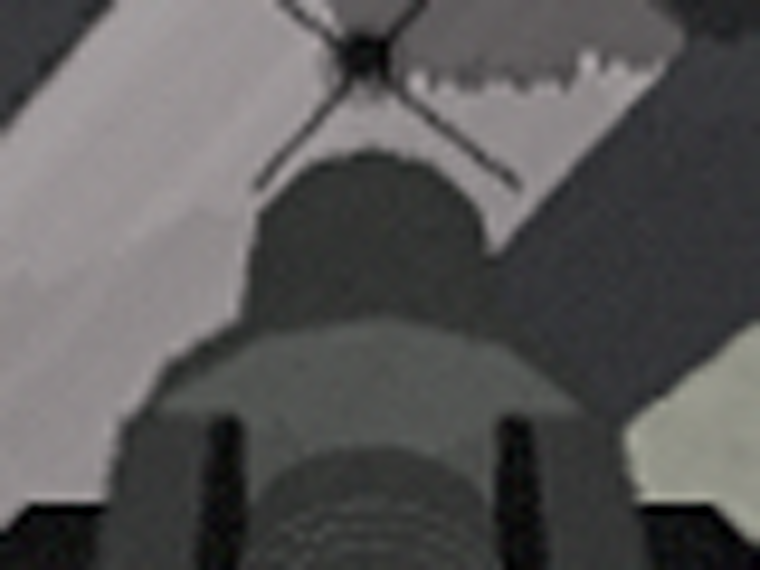

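View pics/w6_z.png

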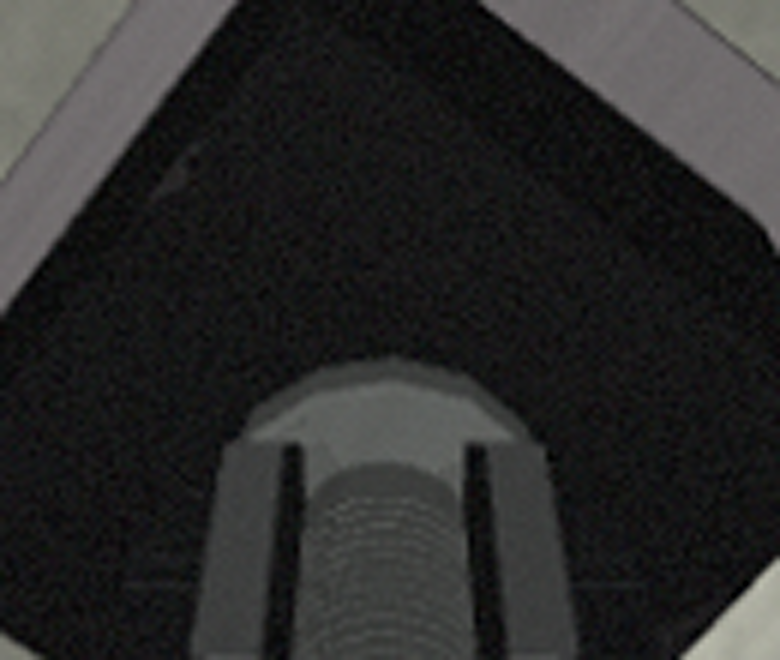

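```bash
cat >> h.py <<'E'
def nose_xy(o,toprow,col):  # tool-frame offset of nose centre from silhouette
    R,p=T_tool(o);a=np.linspace(0,2*np.pi,181)
    def f(dx,dy):
        c=np.array([proj_wrist(o,p+R@np.array([dx+9*np.cos(t),dy+9*np.sin(t),46])) for t in a]);return c[:,1].min(),(c[:,0].min()+c[:,0].max())/2
    r0,c0=f(0,0);r1,_=f(0,1);_,c1=f(1,0);return (col-c0)/(c1-c0),(toprow-r0)/(r1-r0)
E
python3 - <<'E'
from h import *
o=np.load("o8.npy",allow_pickle=True).item()
d=nose_xy(o,205.1,190+381.5/6-.4);print(d)
pit=atz(ray_wrist(o,(253.1,195.5)),30.5);print(pit)
R,p=T_tool(o)
t=pit-R@np.array([d[0],d[1]+.15,0]);print(t)
np.save("t.npy",t)
move_l([t[0],t[1],106],speed=60);wait(.15)
o,_=snap("wrist","w9");print(o["t"],o["tcp_pos"],o["ee_rot"],o["wrist_force"],o["grip_width"])
np.save("o9.npy",o,allow_pickle=True)
crop("w9",(215,170,295,230),9.5)
print("pit pred",proj_wrist(o,pit))
E
```

```text
(np.float64(0.20617365613374217), np.float64(1.4200963185958024))
[ 526.31926107 -248.06994117   30.5       ]
[ 526.92556359 -246.60703062   30.5000177 ]
14.2 [ 527.03103403 -246.67109405  106.05499544] [ 1.79999390e+02 -1.11844367e-02 -3.00009170e+01] [ 0.70098342 -1.12109331 -1.78204031] 14.123806803723909
pit pred [253.05502695 202.28491083]
```

View pics/w9_z.png

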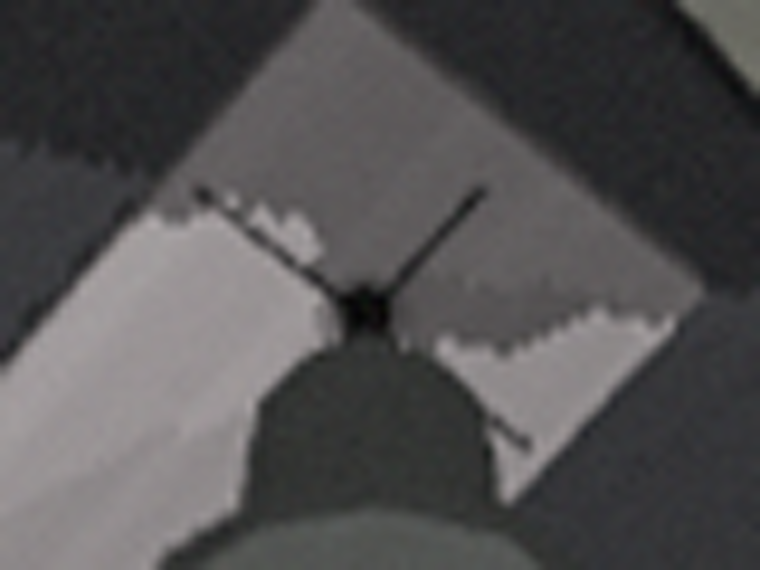

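```bash
cat >> h.py <<'E'
def fz(n=4):
    a=[]
    for i in range(n):
        a.append(get_obs()["wrist_force"]);wait(.02)
    return np.mean(a,0)
E
python3 - <<'E'
from h import *
t=np.load("t.npy")
f0=fz(8);np.save("f0.npy",f0);print(f0)
z=102.;move_l([t[0],t[1],z],speed=30)
while z>83.5:
    f=fz(3)-f0;o=get_obs();print(round(o["t"],2),z,round(o["tcp_pos"][2],2),np.round(f,2))
    if f[2]>3.5:break
    z-=.8;move_l([t[0],t[1],z],speed=20)
snap("wrist","w10");crop("w10",(215,170,295,230),9.5)
print(get_obs()["tcp_pos"],get_obs()["t"])
E
```

```text
[ 0.38210187  0.14307097 -2.3927828 ]
14.72 102.0 101.75 [-0.24 -0.25 -0.07]
15.02 101.2 101.21 [-0.52 -0.62 -0.3 ]
15.32 100.4 100.36 [-0.63  0.04 -0.17]
15.62 99.60000000000001 99.56 [-0.81 -0.21  0.37]
15.92 98.80000000000001 98.76 [-0.51  0.03  0.09]
16.22 98.00000000000001 97.92 [-0.68  0.16 -0.11]
16.52 97.20000000000002 97.18 [-0.14 -0.31 -0.21]
16.82 96.40000000000002 96.36 [-0.04  0.    0.62]
17.12 95.60000000000002 95.55 [-0.24 -0.03  0.19]
17.42 94.80000000000003 94.73 [-0.11 -0.27  0.36]
17.72 94.00000000000003 93.94 [-0.09  0.13  0.73]
18.02 93.20000000000003 93.15 [-0.61 -0.25  0.23]
18.32 92.40000000000003 92.34 [-0.07  0.19  0.12]
18.62 91.60000000000004 91.56 [-0.36 -0.15 -0.3 ]
18.92 90.80000000000004 90.75 [-0.17 -0.11 -0.08]
19.22 90.00000000000004 89.95 [-0.45  0.26 -0.58]
19.52 89.20000000000005 89.15 [-0.47  0.7  -0.41]
19.82 88.40000000000005 88.32 [-0.73  0.23  0.43]
20.12 87.60000000000005 87.56 [ 0.18 -0.31  0.06]
20.42 86.80000000000005 86.76 [-0.32 -0.23  0.44]
20.72 86.00000000000006 86.0 [-0.51  0.18  0.31]
21.02 85.20000000000006 85.29 [-0.83 -0.78  0.93]
21.32 84.40000000000006 84.93 [-2.15 -0.71  4.21]
[ 527.11325551 -246.82304274   84.91073205] 21.3667
```

View pics/w10_z.png

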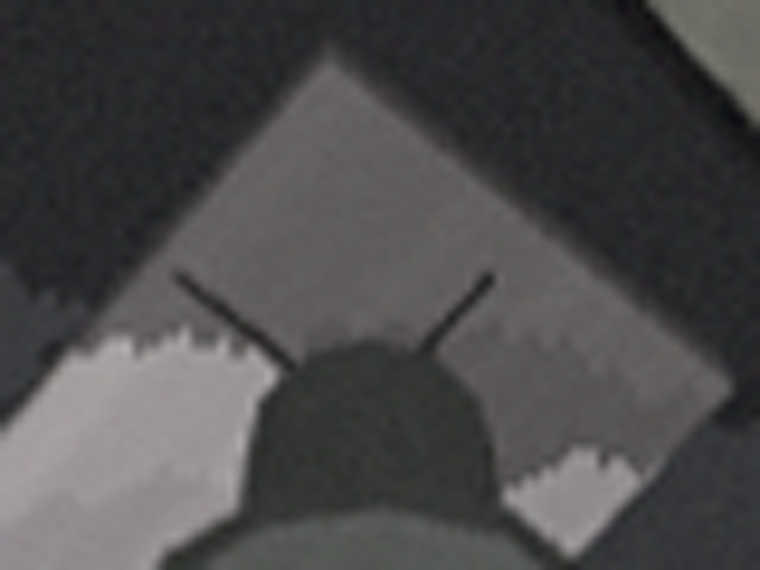

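```bash
python3 - <<'E'
from h import *
t=np.load("t.npy");f0=np.load("f0.npy")
z=84.4;pk=0;z6=None
while z>76:
    z-=.4;move_l([t[0],t[1],z],speed=20)
    f=fz(3)-f0;o=get_obs();zz=o["tcp_pos"][2];pk=max(pk,f[2])
    print(round(o["t"],2),round(z,2),np.round(o["tcp_pos"],2),np.round(f,2))
    if f[2]>17:print("HIGH");break
    if pk>11 and f[2]<9.5:print("falling");break
np.save("z.npy",z)
E
```

```text
21.67 84.0 [ 527.2  -246.85   84.59] [-2.42 -0.05  7.63]
21.97 83.6 [ 527.27 -246.9    84.34] [-2.88  0.15  8.62]
22.27 83.2 [ 527.3  -246.93   84.14] [-3.08 -0.23  9.38]
22.57 82.8 [ 527.33 -246.96   83.93] [-3.39  0.56  9.94]
22.87 82.4 [ 527.38 -246.98   83.73] [-3.7  -0.04 11.51]
23.17 82.0 [ 527.42 -247.     83.51] [-4.27  0.77 11.76]
23.47 81.6 [ 527.46 -247.01   83.24] [-4.14  0.3  12.32]
23.77 81.2 [ 527.5  -247.04   83.03] [-3.93  0.33 13.63]
24.07 80.8 [ 527.51 -247.06   82.74] [-4.59  0.55 13.68]
24.37 80.4 [ 527.52 -247.07   82.4 ] [-4.87  1.05 13.5 ]
24.67 80.0 [ 527.56 -247.06   82.06] [-4.62  0.63 14.06]
24.97 79.6 [ 527.56 -247.06   81.65] [-4.44  0.99 14.45]
25.27 79.2 [ 527.53 -247.07   81.15] [-4.76  0.38 13.74]
25.57 78.8 [ 527.53 -247.07   80.55] [-4.15  0.38 12.99]
25.87 78.4 [ 527.4  -247.     79.71] [-3.52  0.43 10.51]
26.17 78.0 [ 527.28 -246.92   78.69] [-2.78 -0.78  8.11]
falling
```

```bash
python3 - <<'E'
from h import *
t=np.load("t.npy");f0=np.load("f0.npy")
f=fz(10)-f0;o=get_obs();print(o["t"],o["tcp_pos"],o["ee_rot"],f)
if f[2]>7.6:
    move_l([t[0],t[1],77.8],speed=20);f=fz(8)-f0;o=get_obs();print(o["t"],o["tcp_pos"],f)
E
```

```text
26.3333 [ 527.26724145 -246.88640029   78.51440557] [ 1.79991631e+02 -5.29933499e-02 -2.99975525e+01] [-2.4574464  -0.1163165   7.14411145]
```

```bash
python3 - <<'E'
from h import *
t=np.load("t.npy")
move_l([t[0],t[1],90],speed=30)
move_l([t[0],t[1],118],speed=80);wait(.1)
o,_=snap("wrist","w11");print(o["t"],o["tcp_pos"],o["wrist_force"],o["grip_width"])
np.save("o11.npy",o,allow_pickle=True)
crop("w11",(190,150,320,260),6)
im=cv2.imread("pics/w11.png").astype(int)
for c in(248,253,258):print(c,im[196:240,c].sum(1))
print("pit pred",proj_wrist(o,[526.32,-248.07,30.5]))
E
```

```text
27.4833 [ 526.69840961 -246.46437906  117.88573349] [ 0.08745321 -0.02724942 -2.16334533] 14.226103576024602
248 [474 461 464 448 443 447 449 401 257 344 386 148 144 152 149 162 155 155
 154 150 152 147 157 150 157 156 155 157 194 252 249 246 246 252 242 239
 250 243 240 251 246 210 172 164]
253 [ 57  72  86 113 233 332 337 416 415 302 136 156 161 146 159 143 150 162
 153 150 138 161 152 160 152 156 161 195 249 249 243 240 247 241 237 243
 244 246 245 252 221 167 148 157]
258 [222 274 359 386 390 291 302 445 440 404 301 136 156 158 149 157 152 154
 147 158 166 160 152 154 143 150 167 158 225 267 243 247 247 246 254 248
 251 247 245 247 252 198 165 153]
pit pred [253.61450847 197.21474016]
```

View pics/w11_z.png

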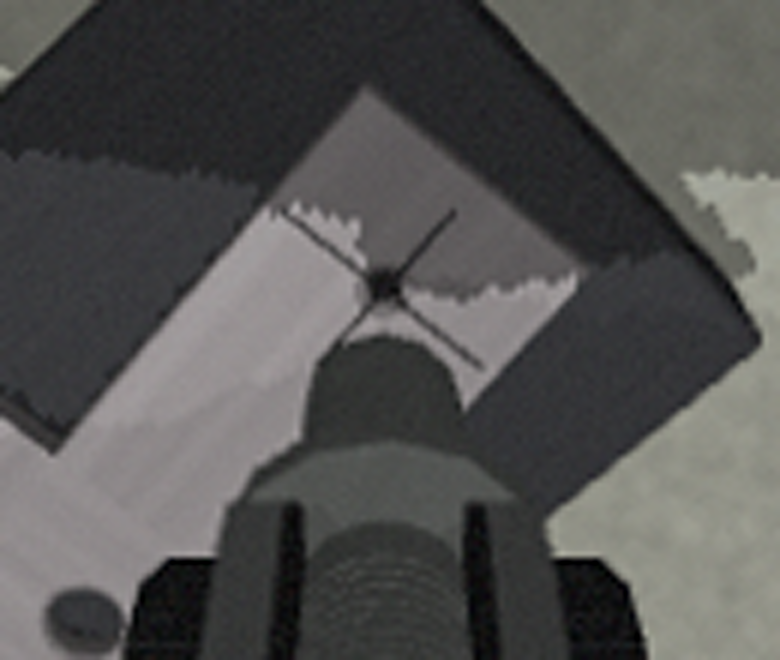

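```bash
python3 - <<'E'
from h import *
X,Y=552.,228.8
move_l([526.9,-246.6,165],speed=150)
goto([X,Y,165],[180,0,-30]);wait(.1)
f0=fz(5)
o,_=snap("wrist","w12");print(o["t"],o["tcp_pos"],o["ee_rot"],f0)
for z in(140,120,112,100,88,80):
    move_l([X,Y,z],speed=50);o=get_obs();f=fz(2)-f0;print(round(o["t"],2),z,np.round(o["tcp_pos"],2),np.round(f,2))
    if abs(f).max()>6:break
snap("wrist","w13");crop("w13",(190,150,320,260),6)
E
```

```text
29.9167 [552.45899241 227.77252167 165.04353515] [ 1.79997127e+02 -1.09185754e-02 -3.00936981e+01] [ 0.46981786 -0.09937691 -2.58482832]
30.62 140 [551.88 228.85 139.71] [-0.59  0.11  0.38]
31.2 120 [551.66 228.7  119.44] [-0.66 -0.94  0.55]
31.54 112 [551.69 228.7  111.54] [-1.06 -0.14  0.11]
31.97 100 [551.42 228.61  99.09] [-0.62  0.19  0.77]
32.39 88 [551.59 228.65  87.28] [-0.57  0.29  0.06]
32.73 80 [551.65 228.64  79.37] [-0.36  0.18  0.37]
```

View pics/w13_z.png

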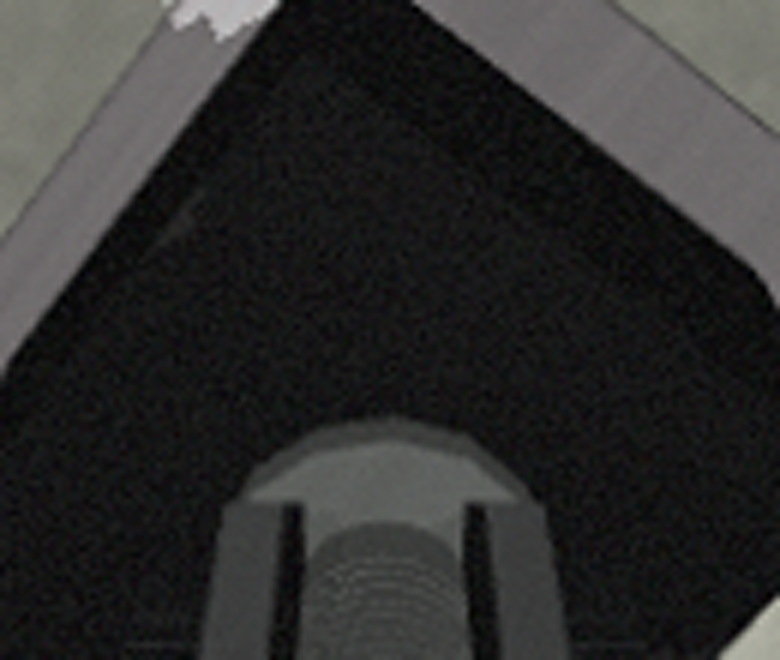

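Sleeve is in the hole. The last few millimetres come next.

```bash
python3 - <<'E'
from h import *
X,Y=552.,228.8
f0=np.array([.2,-.1,-2.4])
z=78.
while z>73:
    move_l([X,Y,z],speed=25);f=fz(3)-f0;o=get_obs();print(round(o["t"],2),round(z,2),np.round(o["tcp_pos"],2),np.round(f,2))
    if f[2]>4:break
    z-=.5
E
```

```text
33.12 78.0 [552.03 228.81  78.01] [-0.37  0.97  0.19]
33.42 77.5 [552.02 228.81  77.53] [-1.    0.16 -0.12]
33.72 77.0 [551.98 228.8   76.97] [-0.53 -0.24 -0.23]
34.02 76.5 [552.16 228.84  76.59] [0.27 0.13 0.27]
34.32 76.0 [552.13 228.85  76.55] [-1.38 -0.54  4.74]
```

```bash
python3 - <<'E'
from h import *
X,Y=552.,228.8
move_l([X,Y,76.4],speed=20)
grip(24);grip(45);wait(.2)
o,_=snap("wrist","w14");print(o["t"],o["tcp_pos"],o["wrist_force"],o["grip_width"])
move_l([X,Y,160],speed=100)
goto([549,222,240],[180,0,-30]);wait(.2)
o,_=snap("wrist","w15");print(o["t"],o["tcp_pos"],o["ee_rot"],o["wrist_force"])
crop("w15",(190,100,310,220),5)
snap("top","t15");snap("scene","s15")
crop("t15",(110,140,390,300),2.8)
E
```

```text
35.3583 [551.99902475 228.79318122  76.3999497 ] [0.57803969 0.60932996 0.40290973] 44.907424107212634
37.0083 [547.50740296 221.62941351 237.31961423] [179.80433727   0.19557614 -29.99994646] [-0.5195801  -0.11327868 -0.07008349]
```

View pics/w15_z.png

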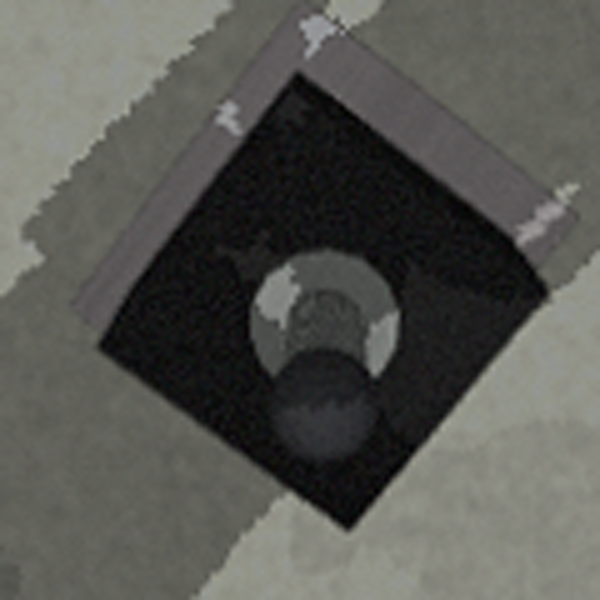

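View pics/t15_z.png

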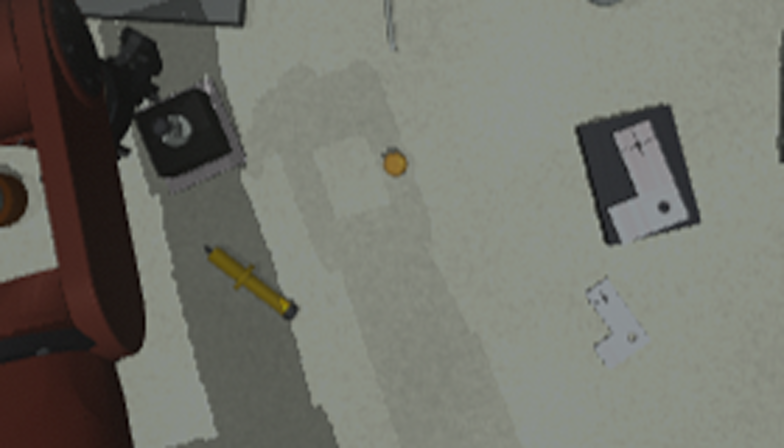

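View pics/s15.png

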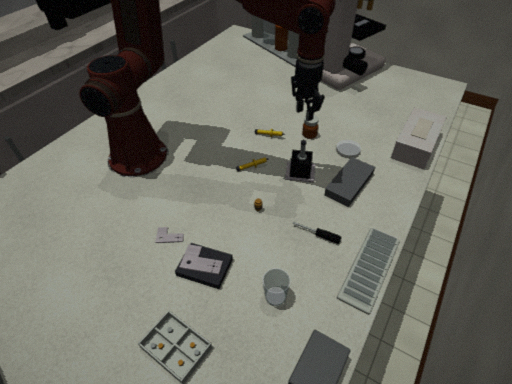

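```bash
python3 - <<'E'
from h import *
o=get_obs();print(o["t"],o["qvel"].max());sign_off()
E
```

```text
37.1583 0.12516627696365862
the job is handed in; nothing more can be done
```

I punched the spot on the blank, put the punch back in its stand, let go and handed the job in at 37.2 s. No verdict was reported.

- **Snap:** the force peaked at about 14.5 N, then fell. I stopped when it averaged about 7.1 N, below the 8.5 N that counts as snapped. It never spiked as it would at the hard stop, and it stayed well under 22 N.
- **Travel:** the fingers had come down about 6.4 mm from first touch. The force curve suggests the plunger itself moved about 5.6 mm. These two disagree a little, perhaps because the tool settled against its collar.
- **Sideways force:** I read up to about 5 N sideways at the wrist while pressing.
- **Pit contact:** I never saw the nib itself, because the sleeve hid it. That it sat in the pit is inferred: the first-touch height fits the pit floor, and contact on the face would mean a nib shorter than the given range.
- **Blank:** the pit was within about 0.1 pixel of its predicted place afterwards, and the last top picture shows the blank where it was at the start.
- **Punch in its stand:** the fingers met resistance (4.7 N) at the height where I had gripped it, 76.55 mm. The last pictures show it upright with the collar down on the stand.
- **Everything else:** the other things on the bench looked unmoved in the last pictures. From the top camera, the arm hid part of the scene.

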